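# Turn round the mirrored display-easel brackets

## Robot

A 6-joint arm with a two-finger parallel gripper is mounted at the origin on the work surface. World frame = base frame: x ahead of the robot, y to its left, z up, the work surface at z = 0. Lengths are in mm, angles in rad, forces in N, time in s.
With the tool pointing down it reaches from about 400 to 825 mm from the base axis. Payload 7 kg.
Tool frame: the origin (TCP) lies at the very end of the fingers, on their centre line; the grasp point (between the pads) lies 19 mm behind it; z points along the fingers, y is the line along which they close (so a half turn about z gives the same grasp; the last joint's range is limited). The gripper opens to 88 mm and grips with 3 to 60 N. Pads are 19 mm wide; open, the fingers measure 130 mm over their backs; the gripper's body (78 mm by 193 mm) begins 47 mm behind the grasp point.
Start: joints at [-1.055, 0.359, 0.012, 0, -1.224, -0.288], TCP at [152.413, -657.545, 226.561] pointing down, gripper open.
Joint ranges: [-3.07, 3.07], [-1.43, 2.12], [-1.02, 1.25], [-3.03, 1.67], [-3.05, -0], [-3.03, 3.03]. Speed limits (rad/s): [2.39, 2.39, 3.01, 3.14, 3.14, 3.14].

## Interface

Orientations are given as a unit quaternion [x, y, z, w].
In Python, from plant import bot gives the robot as it stands. Calls block until the motion is done:
- bot.move_ptp(position, orientation): joint-space move of the TCP to a pose.
- bot.line_to(position, velocity=150, ori=None): straight line of the TCP; ori=None keeps the orientation; velocity is the mean speed in mm/s.
- bot.move_joints(angles): joint-space move.
- bot.move_gripper(opening, force=None): finger opening in mm; force is the grip in N (None keeps the last); returns when the fingers have stopped.
- bot.pause(seconds).
- bot.solve_ik(position, orientation): joint angles nearest the present ones, or None.
- bot.read_state(): the state.
- bot.camera(name): name is "scene" or "top" or "wrist"; returns the picture (400x640x3 uint8, red, green, blue); there is no depth.
- bot.get_calibration(name): a dict with "fx", "fy", "cx", "cy" (pixels), "view" (4x4, takes a point from world to camera coordinates); the wrist camera has in their place "T_tool_cam" (4x4, takes a point from camera to tool coordinates, whose origin is the TCP and whose axes are the flange's). Camera axes: x right, y up, looking along -z (the intrinsics and any distortion apply to the point x, -y, -z); pixel columns grow to the right and rows downward; lengths in mm; the calibration is good to about 2 mm. A picture is of the moment at which its call begins: read the wrist's pose just before it. get_calibration takes no time and is no camera call.
A pose or a line that the arm cannot do raises bot.Unreachable and nothing moves.
- bot.close_job(): hands the job in; it is judged then, once.
The state is a dict: "t": time; "joint_pos": joint angles; "qvel": joint speeds; "tau": joint torques, N m; "tcp_pos": TCP position; "eef_rot": TCP orientation; "contact_force": force on the tool from outside, world axes, zero at the start; "moment": the same for the moment, N m; "width": finger opening in mm; "finger_force": force on a finger pad.
Only numpy, scipy, OpenCV 4.12 (cv2) and the standard library are available. Lean on these libraries where they do the work, as an engineer would, in place of code of your own. Each camera call takes 0.05 s, during which the arm holds its last target. There are 200 camera calls.

## Task

The brackets leaning in this rack should all face the same way as the sample bracket screwed into its end bay, but some were put in mirrored. Lift out only the mirrored ones, turn each over, face for face, and gently lean it back in its bay, standing on the ledge and flat against the back board. Leave the brackets that already stand right, and the other things on the bench, where they are.

Things in the scene. Friction and masses are not known exactly. Their poses are not given: they have to be found in the camera images.
- rack: Fixed dark wooden leaning rack, 512 mm long (y), 130 mm deep (x), with five bays at y = -200, -100, 0, 100, 200 mm. Origin: centre of its underside on the bench; +x to its open front (roughly away from the robot). Brackets lean in it side by side in one plane, 30 degrees from vertical, tops towards -x (to the robot): up the lean is (x, z) = (-0.5, 0.866).
- rack_corner (a point): Corner between the rack's ledge and back board, at mid-length, at (20, 0, 35) mm of the rack. The ledge runs from it 22 mm to the front along (x, z) = (0.866, 0.5), up to a brass lip 8 mm high. The back board (10 mm thick) rises from it 60 mm up the lean: the upper 80 mm of a bracket is free on both faces. Fins 6 mm thick, 22 mm high divide the ledge into bays 94 mm wide.
- rack_sample (a point): Middle of the sample bracket, screwed with brass screws into the end bay at y = -200 mm, countersunk holes to the front. It shows the right way: arm at the -y side of its bay, foot pointing to the rack's +y. Same shape and lean as the loose ones. Between the arms of neighbours at least 27 mm is free.
- bay1 (a point): Where the middle of a bracket lies when it sits fully home, centred, in the bay at y = -100 mm: at (-10.7, -100, 98.1) mm of the rack, with the rack's axes.
- bay2 (a point): Where the middle of a bracket lies when it sits fully home, centred, in the bay at y = 0 mm: at (-10.7, 0, 98.1) mm of the rack, with the rack's axes.
- bay3 (a point): Where the middle of a bracket lies when it sits fully home, centred, in the bay at y = 100 mm: at (-10.7, 100, 98.1) mm of the rack, with the rack's axes.
- bay4 (a point): Where the middle of a bracket lies when it sits fully home, centred, in the bay at y = 200 mm: at (-10.7, 200, 98.1) mm of the rack, with the rack's axes.
- bracket_a_mid (a point): Middle of the 140 x 66 mm outline of a loose flat J-shaped aluminium easel bracket, 10 mm thick, 130 g. z: up its 26 mm wide arm, whose centre line is at y = -20, round top at z = +70 mm. y: from arm to foot end. x: out of the face with countersunk holes. Foot 26 mm high, underside at z = -70; at its end a 12 mm toe rises 22 mm more. Stands in one of bays 1-4, like the sample or mirrored.
- bracket_a_foot (a point): Middle of the outer end of the foot of bracket_a, at (0, 33, -57) mm from its middle, in its axes.
- bracket_b_mid (a point): Middle of another loose bracket, the same in shape, size, mass and axes as bracket_a; in another of bays 1-4, like the sample or mirrored.
- bracket_b_foot (a point): Middle of the outer end of the foot of bracket_b, at (0, 33, -57) mm from its middle, in its axes.
- bracket_c_mid (a point): Middle of another loose bracket, the same in shape, size, mass and axes as bracket_a; in another of bays 1-4, like the sample or mirrored.
- bracket_c_foot (a point): Middle of the outer end of the foot of bracket_c, at (0, 33, -57) mm from its middle, in its axes.
- bracket_d_mid (a point): Middle of another loose bracket, the same in shape, size, mass and axes as bracket_a; in another of bays 1-4, like the sample or mirrored.
- bracket_d_foot (a point): Middle of the outer end of the foot of bracket_d, at (0, 33, -57) mm from its middle, in its axes.
- dome: Loose clear glass dust dome with a glass knob, 108 mm wide, 93 mm high, on the bench beyond the rack. Origin at the centre of its underside. A bystander.
- tray: Loose round blue parts tray, 124 mm wide, 14 mm high, near the rack's end with the sample, at the robot's right. Origin at the centre of its underside. A bystander.
- screwdriver: Loose screwdriver, 160 mm long, lying on the bench beyond the rack. Its x runs along it. A bystander.
- press: Loose hand-setting press, round base 100 mm wide, 168 mm high, 1.4 kg, on the bench to the left of the rack as the robot sees it. Origin at the centre of its underside. A bystander.
Not all that is in view belongs to the job. What is shaped like the part that bears bracket_b_mid but brown or red is not meant.

How it is judged (in metres and radians):
At the end, for the whole second after the job is handed in: All four loose brackets stand at rest in bays of the rack, foot to the same side as the sample's: middle within 15 mm of a bay's centre along the rack and 6 mm in height, 8 mm in depth of fully home; leaning 30 +- 7 degrees, level along the rack within 7 degrees (((y of bracket_a_mid in the frame of rack between -0.115 and -0.085 m and y of bracket_a_foot in the frame of rack above -0.086 m) or (y of bracket_a_mid in the frame of rack between -0.015 and 0.015 m and y of bracket_a_foot in the frame of rack above 0.014 m) or (y of bracket_a_mid in the frame of rack between 0.085 and 0.115 m and y of bracket_a_foot in the frame of rack above 0.114 m) or (y of bracket_a_mid in the frame of rack between 0.185 and 0.215 m and y of bracket_a_foot in the frame of rack above 0.214 m)) and x of bracket_a_mid in the frame of rack between -0.0187 and -0.0027 m and z of bracket_a_mid in the frame of rack between 0.0921 and 0.1041 m and angle between bracket_a_mid's own z axis and vertical between 0.404 and 0.644 rad and angle between the y axis of each of bracket_a_mid, bracket_b_mid, bracket_c_mid, bracket_d_mid and the y axis of rack, either way round below 0.12 rad and linear speed of each of bracket_a, bracket_b, bracket_c, bracket_d below 0.02 m/s and ((y of bracket_b_mid in the frame of rack between -0.115 and -0.085 m and y of bracket_b_foot in the frame of rack above -0.086 m) or (y of bracket_b_mid in the frame of rack between -0.015 and 0.015 m and y of bracket_b_foot in the frame of rack above 0.014 m) or (y of bracket_b_mid in the frame of rack between 0.085 and 0.115 m and y of bracket_b_foot in the frame of rack above 0.114 m) or (y of bracket_b_mid in the frame of rack between 0.185 and 0.215 m and y of bracket_b_foot in the frame of rack above 0.214 m)) and x of bracket_b_mid in the frame of rack between -0.0187 and -0.0027 m and z of bracket_b_mid in the frame of rack between 0.0921 and 0.1041 m and angle between bracket_b_mid's own z axis and vertical between 0.404 and 0.644 rad and ((y of bracket_c_mid in the frame of rack between -0.115 and -0.085 m and y of bracket_c_foot in the frame of rack above -0.086 m) or (y of bracket_c_mid in the frame of rack between -0.015 and 0.015 m and y of bracket_c_foot in the frame of rack above 0.014 m) or (y of bracket_c_mid in the frame of rack between 0.085 and 0.115 m and y of bracket_c_foot in the frame of rack above 0.114 m) or (y of bracket_c_mid in the frame of rack between 0.185 and 0.215 m and y of bracket_c_foot in the frame of rack above 0.214 m)) and x of bracket_c_mid in the frame of rack between -0.0187 and -0.0027 m and z of bracket_c_mid in the frame of rack between 0.0921 and 0.1041 m and angle between bracket_c_mid's own z axis and vertical between 0.404 and 0.644 rad and ((y of bracket_d_mid in the frame of rack between -0.115 and -0.085 m and y of bracket_d_foot in the frame of rack above -0.086 m) or (y of bracket_d_mid in the frame of rack between -0.015 and 0.015 m and y of bracket_d_foot in the frame of rack above 0.014 m) or (y of bracket_d_mid in the frame of rack between 0.085 and 0.115 m and y of bracket_d_foot in the frame of rack above 0.114 m) or (y of bracket_d_mid in the frame of rack between 0.185 and 0.215 m and y of bracket_d_foot in the frame of rack above 0.214 m)) and x of bracket_d_mid in the frame of rack between -0.0187 and -0.0027 m and z of bracket_d_mid in the frame of rack between 0.0921 and 0.1041 m and angle between bracket_d_mid's own z axis and vertical between 0.404 and 0.644 rad); the robot touches nothing.
It fails at once if a bracket that already stood right was shifted by more than 15 mm (distance of any of bracket_c_mid, bracket_d_mid from where it was at the start of the episode above 0.015 m).
It fails at once if a bystander was shifted by more than 30 mm (distance of any of dome, tray, screwdriver, press from where it was at the start of the episode above 0.03 m).
It fails at once if a bracket was dropped or pushed hard onto the rack (over 40 N) (contact force between any of bracket_a, bracket_b, bracket_c, bracket_d and rack above 40 N).
It also fails if it takes over 67 s, if anything falls off the work surface, if the arm or the gripper's body presses on something with over 40 N, if the wrist force passes 120 N, or if a joint passes its speed limit or range.

## Working session

There is one attempt and no reset: what is moved stays moved. The work goes in short steps, each a Python script; the robot and the scene stay as the last script left them, time stands still between calls to the robot, and variables do not carry over. Pictures are saved under pics/ and viewed, at most 10 in all, crops included, and the job is handed in when it is done.

```bash
ls; mkdir -p pics; python3 - <<'E'
from plant import bot
import cv2, numpy as np
np.set_printoptions(precision=4,suppress=True)
for n in ("scene","top","wrist"):
    im=bot.camera(n); cv2.imwrite(f"pics/{n}0.png",im[:,:,::-1]); print(n,bot.get_calibration(n))
print(bot.read_state())
E
```

```text
pics
scene {'fx': 461.47236131795154, 'fy': 461.47236131795154, 'cx': 322.15948272712484, 'cy': 200.1272111063831, 'view': array([[   -0.5423,     0.8401,     0.0155,   292.6052],
       [   -0.6743,    -0.4461,     0.5885,   271.6407],
       [    0.5013,     0.3087,     0.8083, -1552.2486],
       [    0.    ,     0.    ,     0.    ,     1.    ]])}
top {'fx': 452.06116126260616, 'fy': 452.06116126260616, 'cx': 315.79222441126655, 'cy': 203.78323828299554, 'view': array([[    0.0145,    -0.9997,     0.0209,   -55.3521],
       [    0.9976,     0.0159,     0.0671,  -497.0003],
       [   -0.0674,     0.0199,     0.9975, -1197.2219],
       [    0.    ,     0.    ,     0.    ,     1.    ]])}
wrist {'fx': 327.7396542841928, 'fy': 327.7396542841928, 'cx': 321.94374946128806, 'cy': 197.14411545800803, 'T_tool_cam': array([[  -0.0001,    0.9602,    0.2794,   76.0498],
       [   1.    ,    0.0003,   -0.0006,    0.1543],
       [  -0.0007,    0.2794,   -0.9602, -158.8879],
       [   0.    ,    0.    ,    0.    ,    1.    ]])}
{'t': 0.15, 'joint_pos': array([-1.0549,  0.3592,  0.0113, -0.0003, -1.2241, -0.2881]), 'qvel': array([-0.0002, -0.0026,  0.0023,  0.0012, -0.0014, -0.0012]), 'tau': array([  0.0022, -58.3278,  29.3292,   7.0012,   0.0088,  -0.0001]), 'tcp_pos': array([ 152.3368, -657.2137,  225.8531]), 'eef_rot': array([-0.1136,  0.9935,  0.0006, -0.0001]), 'contact_force': array([-0.0997,  0.1542,  0.161 ]), 'moment': array([-0.0025, -0.0516, -0.0104]), 'finger_force': 0.0, 'width': 87.7635628402}
```

View pics/scene0.png

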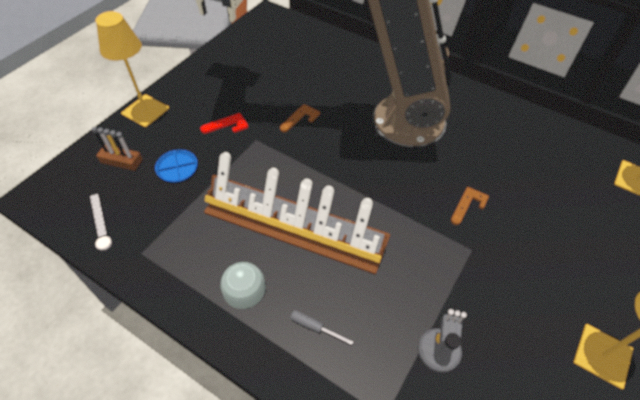

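View pics/top0.png

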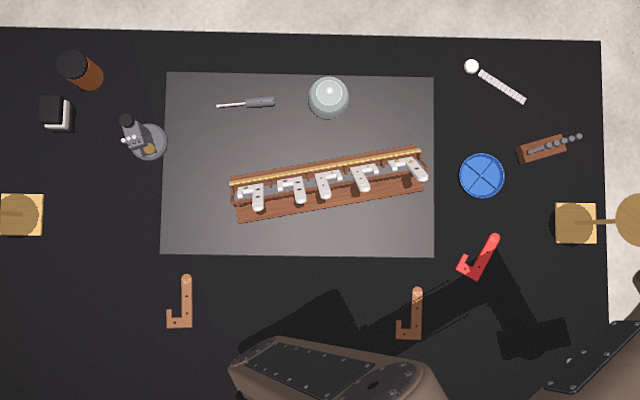

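The scene view shows the rack from (205,205) to (385,260) with five brackets. The top view shows the sample at about (415,168) and the loose brackets near (365,178), (325,185), (295,190) and (258,195). I'll enlarge both views.

```bash
python3 - <<'E'
import cv2, numpy as np
t=cv2.imread("pics/top0.png")[138:228,225:435]; s=cv2.imread("pics/scene0.png")[145:275,195:400]
t=cv2.resize(t,(800,343),interpolation=cv2.INTER_CUBIC); s=cv2.resize(s,(405,257),interpolation=cv2.INTER_CUBIC)
o=np.zeros((600,800,3),np.uint8); o[:343]=t; o[343:,:405]=s
cv2.imwrite("pics/crop1.png",o)
E
```

```text
(no output)
```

View pics/crop1.png

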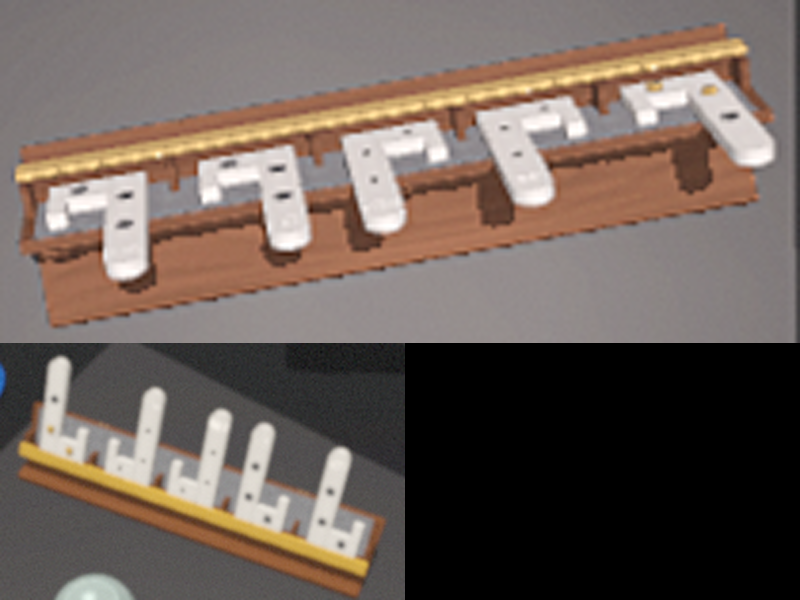

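The crop shows the sample at far right, with its foot to the left (+y). The brackets in bays 1 and 2 (crop arms near x=520 and x=370) have the foot to the right and show no countersinks, so they're mirrored. Bays 3 and 4 (x=285 and x=125) stand right. I'll estimate the rack pose roughly, then take a close wrist view from the front.

```bash
cat > h.py <<'E'
from plant import bot
import numpy as np, cv2
from scipy.spatial.transform import Rotation as R
np.set_printoptions(precision=3,suppress=True)
def ray(view,c,uv):
    d=np.array([(uv[0]-c["cx"])/c["fx"],-(uv[1]-c["cy"])/c["fy"],-1.]); Rm=view[:3,:3]
    return -Rm.T@view[:3,3], Rm.T@d
def onplane(view,c,uv,z):
    o,d=ray(view,c,uv); return o+d*(z-o[2])/d[2]
def proj(view,c,P):
    p=np.atleast_2d(P)@view[:3,:3].T+view[:3,3]
    return np.c_[c["cx"]-c["fx"]*p[:,0]/p[:,2], c["cy"]+c["fy"]*p[:,1]/p[:,2]]
def wview(s,c):
    T=np.eye(4); T[:3,:3]=R.from_quat(s["eef_rot"]).as_matrix(); T[:3,3]=s["tcp_pos"]
    return np.linalg.inv(T@c["T_tool_cam"])
E
python3 - <<'E'
from h import *
c=bot.get_calibration("top"); V=c["view"]
a=onplane(V,c,(238.6,223.3),8); b=onplane(V,c,(423.7,190.5),8); print(a,b,np.linalg.norm(a-b))
yh=(a-b)/np.linalg.norm(a-b); yaw=np.arctan2(-yh[0],yh[1]); xh=np.array([yh[1],-yh[0],0])
o=(a+b)/2+65*xh; print(o,yaw)
# view pose: straight down, camera on far side
Rm=np.c_[xh,-yh,[0,0,-1]]
p=o+40*xh; p[2]=330
q=R.from_matrix(Rm).as_quat(); print(bot.solve_ik(p,q))
bot.move_ptp(p,q)
s=bot.read_state(); im=bot.camera("wrist"); cw=bot.get_calibration("wrist")
np.savez("w1.npz",tcp=s["tcp_pos"],q=s["eef_rot"]); cv2.imwrite("pics/w1.png",im[:,:,::-1]); print(s["t"])
E
```

```text
[442.497 158.913   8.   ] [ 539.386 -341.634    8.   ] 509.8377380206195
[554.757 -79.008   8.   ] 0.1912010470179857
[ 0.207  0.185  0.007  0.    -1.393  1.555]
2.7667
```

View pics/w1.png

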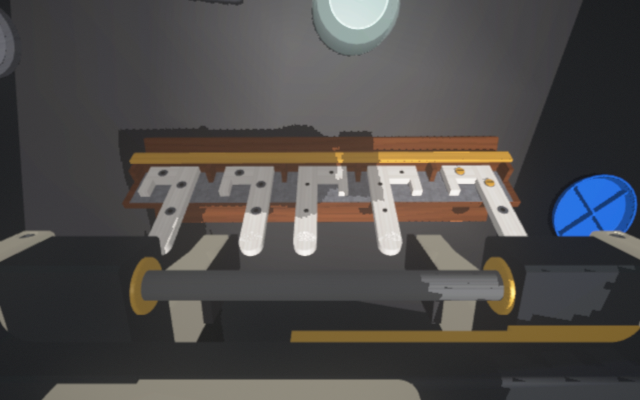

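This close view confirms it: arms at columns 175, 255, 305, 387 and 495, with bays 2 (305) and 1 (387) mirrored. Next I'll fit the rack pose and the bracket offsets by silhouette in all three views.

```bash
cat > fit.py <<'E'
from h import *
from scipy.optimize import minimize
poly=np.array([[-33,-70],[33,-70],[33,-22],[21,-22],[21,-44],[-7,-44]]+[[-20+13*np.cos(a),57+13*np.sin(a)] for a in np.linspace(0,np.pi,9)])
U=np.array([-.5,0,.866]); N=np.array([.866,0,.5])
def rackT(x,y,yaw): return R.from_euler('z',yaw).as_matrix(), np.array([x,y,0])
w=np.load("w1.npz"); cw=bot.get_calibration("wrist")
views=[]
for f,n,roi in (("w1","wrist",(162,232,130,525)),("top0","top",(150,225,228,432)),("scene0","scene",(145,262,200,392))):
    c=cw if n=="wrist" else bot.get_calibration(n)
    V=wview(dict(eef_rot=w["q"],tcp_pos=w["tcp"]),cw) if n=="wrist" else c["view"]
    im=cv2.imread(f"pics/{f}.png"); hsv=cv2.cvtColor(im,cv2.COLOR_BGR2HSV)
    m=((hsv[:,:,1]<45)&(hsv[:,:,2]>(165))).astype(float)
    views.append((im,c,V,cv2.GaussianBlur(m,(0,0),1),roi))
def polys(p,V,c):
    Rm,t=rackT(*p[:3]); out=[]
    for k,(yc,sg) in enumerate(((-200,1),(-100+p[3],-1),(p[4],-1),(100+p[5],1),(200+p[6],1))):
        base=np.array([-10.7,yc,98.1])
        F=[base+sg*np.array([0,1,0])*a+U*b for a,b in poly]
        A,B=[proj(V,c,(np.array(F)+s*N)@Rm.T+t) for s in (5,-5)]
        out.append((A,B))
    return out
def render(p,V,c):
    m=np.zeros((400,640),np.uint8)
    for A,B in polys(p,V,c):
        A,B=[np.round(q*16).astype(np.int32) for q in (A,B)]
        cv2.fillPoly(m,[B],1,shift=4); cv2.fillPoly(m,[A],1,shift=4)
        for i in range(len(A)):
            j=(i+1)%len(A); cv2.fillConvexPoly(m,np.array([A[i],A[j],B[j],B[i]]),1,shift=4)
    return cv2.GaussianBlur(m.astype(float),(0,0),1)
def cost(p,vs=views):
    s=0
    for im,c,V,m,(r0,r1,c0,c1) in vs:
        s+=((render(p,V,c)-m)[r0:r1,c0:c1]**2).sum()*(450/c["fx"]) 
    return s
if __name__=="__main__":
    p0=np.array([553,-78,.191,0,0,0,0.])
    sim=lambda p:np.vstack([p]+[p+d for d in np.diag([8,8,.02,6,6,6,6])])
    def run(vs):
        p=p0
        for _ in range(3): p=minimize(cost,p,args=(vs,),method="Nelder-Mead",options=dict(initial_simplex=sim(p),maxiter=600)).x
        return p
    for vs in ([views[0]],[views[1]],[views[2]],views):
        p=run(vs); print(p,cost(p,vs))
    np.save("p.npy",p)
    o=np.zeros((600,800,3),np.uint8); y=0
    for (im,c,V,m,r),(r0,r1,c0,c1),wd in ((views[0],(120,270,120,530),800),(views[2],(145,275,195,400),440)):
        s=wd/(c1-c0); g=cv2.resize(im[r0:r1,c0:c1],None,fx=s,fy=s,interpolation=cv2.INTER_CUBIC)
        for A,B in polys(p,V,c): 
            for q,col in ((A,(0,0,255)),(B,(255,0,0))): cv2.polylines(g,[np.round((q+.5-[c0,r0])*s).astype(np.int32)],True,col,1)
        o[y:y+g.shape[0],:wd]=g; y+=g.shape[0]
    cv2.imwrite("pics/fit.png",o)
E
python3 fit.py
```

```text
[507.591 -77.317   0.527 -16.483  -8.086   3.279   4.181] 4276.121243854066
[554.987 -79.377   0.197   3.255  -1.282   0.219   4.4  ] 67.13403107830482
[554.906 -80.695   0.191   2.368  -1.34   -0.323   3.942] 87.8255124745023
[553.027 -79.085   0.206   1.924  -1.365  -0.383   1.975] 8581.708851265315
```

View pics/fit.png

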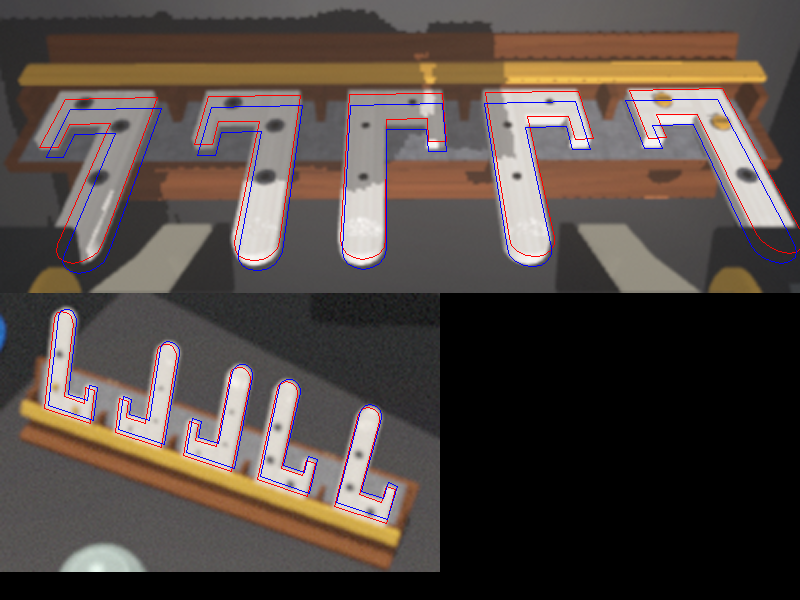

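The top and scene fits agree to about 1 mm. The wrist mask was spoiled by shadow, so I'm dropping it. I'll refit with those two views and check reachability, including the half turn on joint 6.

```bash
cat >> h.py <<'E'
def rack():
    p=np.load("p.npy"); return R.from_euler('z',p[2]).as_matrix(),np.array([p[0],p[1],0]),p
U0=np.array([-.5,0,.8660254]); N0=np.array([.8660254,0,.5]); Y0=np.array([0,1.,0])
def pose(y,up,n,side):
    "TCP pose: arm line at rack y, `up` along the lean from mid, n normal offset, side=+-1: tool y along +-N"
    Rm,t,_=rack(); z=-U0; yy=side*N0; M=np.c_[np.cross(yy,z),yy,z]
    return Rm@(np.array([-10.7,y,98.1])+up*U0+n*N0)+t, R.from_matrix(Rm@M).as_quat()
E
python3 - <<'E'
import fit; from h import *
p=np.array([554.9,-80,.194,2.8,-1.3,0,4])
for _ in range(2): p=fit.minimize(fit.cost,p,args=(fit.views[1:],),method="Nelder-Mead",options=dict(initial_simplex=np.vstack([p]+[p+d for d in np.diag([3,3,.01,3,3,3,3])]),maxiter=600)).x
print(p,fit.cost(p,fit.views[1:])); np.save("p.npy",p)
for y in (-80,20,-120,-20):
  for up in (21,175):
    for side in (1,-1):
      print(y,up,side,bot.solve_ik(*pose(y,up,0,side)))
E
```

```text
[554.891 -81.093   0.189   3.455   0.363   0.637   5.71 ] 188.78310642090315
-80 21 1 [-0.05   0.11  -0.608 -0.341 -0.361 -2.613]
-80 21 -1 [-0.05   0.11  -0.608 -0.341 -0.361  0.528]
-80 175 1 [-0.089 -0.18  -0.568 -0.217 -0.688 -2.731]
-80 175 -1 [-0.089 -0.18  -0.568 -0.217 -0.688  0.411]
20 21 1 None
20 21 -1 None
20 175 1 [ 0.305 -0.342 -0.803  0.104 -0.592  2.955]
20 175 -1 [ 0.305 -0.342 -0.803  0.104 -0.592 -0.187]
-120 21 1 [-0.163  0.151 -0.521 -0.42  -0.436 -2.449]
-120 21 -1 [-0.163  0.151 -0.521 -0.42  -0.436  0.693]
-120 175 1 [-0.217 -0.116 -0.484 -0.298 -0.737 -2.562]
-120 175 -1 [-0.217 -0.116 -0.484 -0.298 -0.737  0.58 ]
-20 21 1 [ 0.149  0.05  -0.786 -0.094 -0.213 -3.015]
-20 21 -1 [ 0.149  0.05  -0.786 -0.094 -0.213  0.127]
-20 175 1 None
-20 175 -1 [ 0.14  -0.28  -0.708 -0.042 -0.62   0.077]
```

```bash
cat >> h.py <<'E'
def gpose(y,g,n,side,a=0.):
    "grasp point at arm line y, height g up the lean from mid; body tilted in plane by a (towards -y if a>0)"
    Rm,t,_=rack(); z=-U0*np.cos(a)+Y0*np.sin(a); yy=side*N0; M=np.c_[np.cross(yy,z),yy,z]
    return Rm@(np.array([-10.7,y,98.1])+g*U0+n*N0+19*z)+t, R.from_matrix(Rm@M).as_quat()
E
python3 - <<'E'
from h import *
for deg in (10,15,20,25,30,-15,-20,-25,-30):
  a=np.radians(deg)
  for side in (-1,1):
    r=[bot.solve_ik(*gpose(y,g,0,s,t)) for y,g,s,t in ((20.4,40,side,a),(20.4,115,side,a),(20.4,195,side,a),(-20,195,-side,-a),(-20,115,-side,-a),(-20,40,-side,-a))]
    print(deg,side,[None if q is None else np.round(q[[2,3,4,5]],2).tolist() for q in r])
E
```

```text
10 -1 [[-0.56, -0.56, -0.51, 0.67], [-0.58, -0.45, -0.63, 0.53], [-0.55, -0.37, -0.8, 0.42], [-0.96, 0.49, -0.51, 2.6], None, None]
10 1 [[-0.56, -0.56, -0.51, -2.47], [-0.58, -0.45, -0.63, -2.61], [-0.55, -0.37, -0.8, -2.72], [-0.96, 0.49, -0.51, -0.54], None, None]
15 -1 [[-0.48, -0.69, -0.66, 0.86], [-0.49, -0.59, -0.77, 0.73], [-0.46, -0.52, -0.92, 0.63], [-0.99, 0.5, -2.44, 1.33], None, None]
15 1 [[-0.48, -0.69, -0.66, -2.28], [-0.49, -0.59, -0.77, -2.41], [-0.46, -0.52, -0.92, -2.51], [-0.99, 0.5, -2.44, -1.81], None, None]
20 -1 [[-0.41, -0.77, -0.79, 0.99], [-0.42, -0.69, -0.9, 0.88], [-0.39, -0.63, -1.04, 0.78], [-0.98, 0.41, -2.53, 1.21], None, None]
20 1 [[-0.41, -0.77, -0.79, -2.15], [-0.42, -0.69, -0.9, -2.27], [-0.39, -0.63, -1.04, -2.36], [-0.98, 0.41, -2.53, -1.93], None, None]
25 -1 [[-0.36, -0.82, -0.92, 1.08], [-0.36, -0.76, -1.02, 0.98], [-0.34, -0.7, -1.16, 0.89], [-0.96, 0.28, -2.63, 1.05], None, None]
25 1 [[-0.36, -0.82, -0.92, -2.06], [-0.36, -0.76, -1.02, -2.16], [-0.34, -0.7, -1.16, -2.26], [-0.96, 0.28, -2.63, -2.09], None, None]
30 -1 [[-0.31, -0.86, -1.
[... 578 characters left out ...]
1, -2.27], [-0.36, -0.69, -0.96, -2.19], [-0.36, -0.76, -0.85, -2.1]]
-20 1 [None, None, [-0.97, 0.32, -2.53, 1.06], [-0.33, -0.64, -1.1, 0.87], [-0.36, -0.69, -0.96, 0.95], [-0.36, -0.76, -0.85, 1.05]]
-25 -1 [None, None, [-0.92, 0.15, -2.66, -2.28], [-0.28, -0.7, -1.21, -2.19], [-0.31, -0.75, -1.07, -2.11], [-0.31, -0.81, -0.97, -2.02]]
-25 1 [None, None, [-0.92, 0.15, -2.66, 0.86], [-0.28, -0.7, -1.21, 0.95], [-0.31, -0.75, -1.07, 1.04], [-0.31, -0.81, -0.97, 1.12]]
-30 -1 [None, None, None, [-0.23, -0.75, -1.31, -2.12], [-0.26, -0.79, -1.18, -2.04], [-0.26, -0.84, -1.08, -1.97]]
-30 1 [None, None, None, [-0.23, -0.75, -1.31, 1.02], [-0.26, -0.79, -1.18, 1.1], [-0.26, -0.84, -1.08, 1.18]]
```

Joint 3's limit makes bay 2 tight. I'll scan small in-plane tilts and grasp heights that work for both picking and placing.

```bash
python3 - <<'E'
from h import *
F=lambda q:None if q is None else np.round(q[2:],2).tolist()
for g in (30,40,50,56):
  for deg in (0,1,2,3,4,5,6,7,8):
    a=np.radians(deg)
    print(g,deg,"pick",F(bot.solve_ik(*gpose(20.4,g,0,-1,a))),"place",[(y,F(bot.solve_ik(*gpose(y,g,0,1,-a)))) for y in (-20,-28)])
E
```

```text
30 0 pick None place [(-20, [-0.78, -0.11, -0.19, -3.0]), (-28, [-0.75, -0.16, -0.22, -2.93])]
30 1 pick [-0.93, 0.17, -0.07, -0.22] place [(-20, None), (-28, None)]
30 2 pick [-0.83, -0.06, -0.17, 0.02] place [(-20, None), (-28, None)]
30 3 pick [-0.77, -0.19, -0.23, 0.17] place [(-20, None), (-28, None)]
30 4 pick [-0.72, -0.28, -0.28, 0.29] place [(-20, None), (-28, None)]
30 5 pick [-0.68, -0.36, -0.32, 0.38] place [(-20, None), (-28, None)]
30 6 pick [-0.65, -0.42, -0.36, 0.46] place [(-20, None), (-28, None)]
30 7 pick [-0.62, -0.47, -0.4, 0.53] place [(-20, None), (-28, None)]
30 8 pick [-0.6, -0.51, -0.43, 0.59] place [(-20, None), (-28, None)]
40 0 pick None place [(-20, [-0.79, -0.09, -0.21, -3.01]), (-28, [-0.76, -0.14, -0.24, -2.94])]
40 1 pick [-0.91, 0.13, -0.12, -0.18] place [(-20, None), (-28, None)]
40 2 pick [-0.83, -0.05, -0.19, 0.01] place [(-20, None), (-28, [-0.9, 0.19, -0.1, 2.99])]
40 3 pick [-0.77, -0.17, -0.25, 0.15] place [(-20, None), (-28, None)]
40 4 pick [-0.73, -0.26, -0.29, 0.26] place [(-20, None), (-28, None)]
40 5 pick [-0.69, -0.34, -0.33, 0.35] p
[... 992 characters left out ...]
-0.11, -0.36] place [(-20, [-0.79, -0.08, -0.25, -3.03]), (-28, [-0.76, -0.13, -0.27, -2.96])]
56 1 pick [-0.89, 0.1, -0.18, -0.16] place [(-20, None), (-28, None)]
56 2 pick [-0.83, -0.04, -0.23, -0.0] place [(-20, [-0.92, 0.22, -0.13, 2.94]), (-28, None)]
56 3 pick [-0.78, -0.15, -0.28, 0.12] place [(-20, None), (-28, [-0.97, 0.38, -0.08, 2.8])]
56 4 pick [-0.74, -0.23, -0.32, 0.23] place [(-20, None), (-28, None)]
56 5 pick [-0.7, -0.3, -0.36, 0.32] place [(-20, None), (-28, None)]
56 6 pick [-0.67, -0.36, -0.4, 0.4] place [(-20, None), (-28, None)]
56 7 pick [-0.64, -0.42, -0.43, 0.47] place [(-20, None), (-28, None)]
56 8 pick [-0.61, -0.46, -0.47, 0.53] place [(-20, None), (-28, None)]
```

Bay 2 will work: pick with about 2.5° of in-plane tilt, and place at zero tilt, slightly toward −y. Bay 1 is straightforward, so I'll do it first, starting with a light grasp.

```bash
cat >> h.py <<'E'
def force(Rm):
    s=bot.read_state(); return Rm.T@s["contact_force"],s
def report(tag):
    Rm,_,_=rack(); f,s=force(Rm); print(tag,"t%.1f"%s["t"],"f_n %.1f f_y %.1f f_u %.1f"%(f@N0,f[1],f@U0),"w%.1f ff%.1f"%(s["width"],s["finger_force"]),s["joint_pos"])
def go(pq,v): bot.line_to(pq[0],v,pq[1])
def pick(y,g,side,a,lift=150,nb=0.):
    bot.move_ptp(*gpose(y,g+60,nb,side,a)); report("above")
    go(gpose(y,g,nb,side,a),60); report("down")
    bot.move_gripper(0,6); bot.pause(.2); report("closed")
E
python3 - <<'E'
from h import *
_,_,p=rack()
bot.move_ptp(*gpose(-100+p[3]+20,195,0,-1)); report("hi")
pick(-100+p[3]+20,45,-1,0)
cv2.imwrite("pics/s1.png",bot.camera("scene")[:,:,::-1])
E
```

```text
hi t3.9 f_n 0.7 f_y -0.0 f_u 0.8 w88.1 ff0.0 [-0.077 -0.187 -0.573 -0.208 -0.687  0.396]
above t4.3 f_n -0.3 f_y -0.7 f_u 0.6 w87.3 ff0.0 [-0.048 -0.024 -0.62  -0.258 -0.48   0.438]
down t5.5 f_n -0.1 f_y 0.4 f_u 0.5 w87.8 ff0.0 [-0.04   0.095 -0.618 -0.325 -0.363  0.504]
closed t6.9 f_n 4.7 f_y 0.6 f_u -3.1 w10.5 ff6.0 [-0.04   0.095 -0.617 -0.325 -0.362  0.504]
```

The grasp is closed (width 10.5) with a slight press against the board. I'll relieve that along the normal, then grip firmly and lift.

```bash
cat >> h.py <<'E'
def relieve(y,g,side,a,n=0.):
    Rm,_,_=rack()
    for _ in range(8):
        f,_s=force(Rm)
        if abs(f@N0)<1.5: break
        n+=.4*np.sign(f@N0); go(gpose(y,g,n,side,a),10)
    print("n",n); report("relieved"); return n
E
python3 - <<'E'
from h import *
_,_,p=rack(); y=-100+p[3]+20
n=relieve(y,45,-1,0)
bot.move_gripper(0,35); report("gripped")
go(gpose(y,55,n,-1),20); report("up10")
go(gpose(y,195,n+2,-1),120); bot.pause(.2); report("lifted")
np.save("n1.npy",n)
cv2.imwrite("pics/s2.png",bot.camera("scene")[120:300,150:470,::-1].repeat(2,0).repeat(2,1))
E
```

```text
n 2.4
relieved t8.5 f_n 0.9 f_y -1.6 f_u 0.9 w10.0 ff6.0 [-0.038  0.096 -0.615 -0.321 -0.365  0.498]
gripped t8.7 f_n 1.7 f_y -0.6 f_u 0.2 w9.8 ff35.0 [-0.038  0.096 -0.615 -0.321 -0.365  0.498]
up10 t9.3 f_n 0.5 f_y -0.5 f_u -0.4 w9.8 ff35.0 [-0.039  0.075 -0.618 -0.308 -0.382  0.485]
lifted t10.9 f_n -0.4 f_y -1.1 f_u -1.0 w9.8 ff35.0 [-0.073 -0.183 -0.569 -0.206 -0.688  0.388]
```

View pics/s2.png

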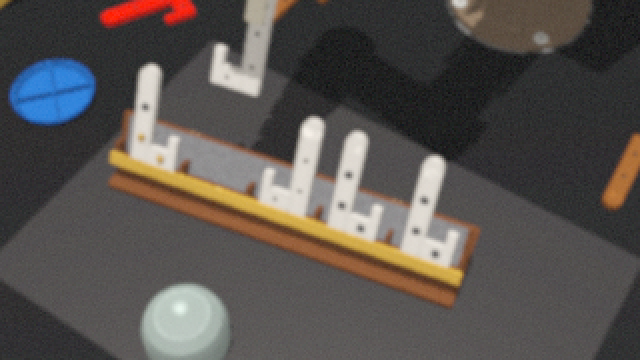

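The bracket is held cleanly at about (240,60), above its empty bay. Now the flip, then placing with force checks.

```bash
cat >> h.py <<'E'
def place(y,g,n0,side,a=0.,gfall=4.,soft=None):
    Rm,_,_=rack(); n=n0+3
    go(gpose(y,g+25,n,side,a),100); go(gpose(y,g+4,n,side,a),40); bot.pause(.2)
    if soft: bot.move_gripper(0,soft)
    b,_=force(Rm); h=g+4; report("pre")
    while h>g-gfall:
        h-=.7; go(gpose(y,h,n,side,a),12); f,_=force(Rm)
        if (f-b)@U0>4: break
    print("h",h); report("seated")
    while n>n0-4:
        n-=.6; go(gpose(y,h,n,side,a),12); f,_=force(Rm)
        if (f-b)@N0>3: break
    print("n",n); report("on board")
    return h,n
def release(y,h,n,side,a=0.):
    bot.move_gripper(16); bot.pause(.2); bot.move_gripper(40); go(gpose(y,h+20,n,side,a),40); go(gpose(y,h+150,n,side,a),150); report("clear")
E
python3 - <<'E'
from h import *
n=float(np.load("n1.npy")); y=-121
q=bot.solve_ik(*gpose(y,195,n+2,1)); print(q); assert q is not None and q[5]<0
bot.move_joints(q); report("flipped")
h,n=place(y,45,n,1)
np.save("r.npy",[y,h,n])
cv2.imwrite("pics/s3.png",bot.camera("scene")[120:300,150:470,::-1].repeat(2,0).repeat(2,1))
E
```

```text
[-0.216 -0.113 -0.475 -0.295 -0.743 -2.566]
flipped t13.4 f_n -0.5 f_y -0.4 f_u -0.5 w10.0 ff35.0 [-0.215 -0.113 -0.475 -0.295 -0.743 -2.566]
pre t15.7 f_n -0.9 f_y 0.0 f_u -1.6 w9.7 ff35.0 [-0.162  0.136 -0.515 -0.402 -0.455 -2.471]
h 44.79999999999998
seated t17.2 f_n -1.1 f_y 0.1 f_u 2.5 w9.9 ff35.0 [-0.161  0.144 -0.514 -0.406 -0.448 -2.466]
n 3.000000000000001
on board t18.2 f_n 2.2 f_y -1.3 f_u 3.7 w9.8 ff35.0 [-0.163  0.143 -0.516 -0.411 -0.446 -2.459]
```

View pics/s3.png

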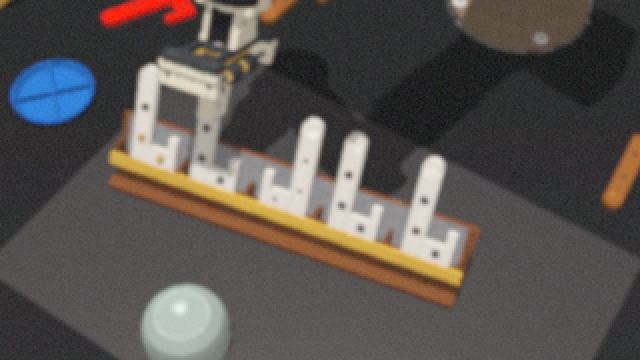

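The bracket is seated in its bay with the foot on the correct side and contact at the expected height and depth. I'll release it and check the IK for bay 2.

```bash
python3 - <<'E'
from h import *
y,h,n=np.load("r.npy"); release(y,h,n,1)
cv2.imwrite("pics/s4.png",bot.camera("scene")[:,:,::-1])
_,_,p=rack(); yp=p[4]+20; F=lambda q:None if q is None else np.round(q[2:],2).tolist()
for deg in (1.5,2.5,3.5):
  a=np.radians(deg)
  for s in (-1,1): print("pick",deg,s,[F(bot.solve_ik(*gpose(yp,g,2.4,s,a))) for g in (50,110,200)])
for deg in (-1,0,1,2):
  a=np.radians(deg)
  for s in (1,-1): print("place",deg,s,[F(bot.solve_ik(*gpose(yy,g,2.4,s,a))) for yy,g in ((-50,200),(-40,200),(-26,120),(-26,50))])
E
```

```text
clear t21.2 f_n 0.3 f_y -0.5 f_u 0.0 w40.4 ff0.0 [-0.217 -0.113 -0.478 -0.297 -0.741 -2.564]
pick 1.5 -1 [[-0.86, 0.02, -0.19, -0.07], [-0.83, 0.02, -0.37, -0.08], [-0.75, 0.02, -0.63, -0.09]]
pick 1.5 1 [None, None, None]
pick 2.5 -1 [[-0.8, -0.1, -0.24, 0.07], [-0.79, -0.06, -0.4, 0.01], [-0.73, -0.03, -0.65, -0.02]]
pick 2.5 1 [None, None, None]
pick 3.5 -1 [[-0.75, -0.2, -0.29, 0.18], [-0.75, -0.13, -0.43, 0.1], [-0.7, -0.08, -0.66, 0.04]]
pick 3.5 1 [[-0.75, -0.2, -0.29, -2.96], None, None]
place -1 1 [[-0.65, -0.09, -0.65, -2.95], [-0.68, -0.06, -0.64, -3.01], None, None]
place -1 -1 [[-0.65, -0.09, -0.65, 0.19], [-0.68, -0.06, -0.64, 0.14], [-0.78, -0.01, -0.4, 0.04], [-0.82, -0.0, -0.2, 0.04]]
place 0 1 [[-0.63, -0.14, -0.67, -2.89], [-0.65, -0.11, -0.66, -2.95], [-0.74, -0.08, -0.43, -3.01], [-0.76, -0.12, -0.26, -2.97]]
place 0 -1 [[-0.63, -0.14, -0.67, 0.25], [-0.65, -0.11, -0.66, 0.2], [-0.74, -0.08, -0.43, 0.13], [-0.76, -0.12, -0.26, 0.17]]
place 1 1 [[-0.6, -0.18, -0.69, -2.83], [-0.62, -0.15, -0.68, -2.89], [-0.71, -0.14, -0.46, -2.94], [-0.72, -0.21, -0.3, -2.87]]
place 1 -1 [[-0.6, -0.18, -0.69, 0.31], [-0.62, -0.15, -0.68, 0.25], [-0.71, -0.14, -0.46, 0.2], [-0.72, -0.21, -0.3, 0.27]]
place 2 1 [[-0.58, -0.22, -0.72, -2.78], [-0.6, -0.2, -0.7, -2.83], [-0.68, -0.2, -0.49, -2.86], [-0.68, -0.28, -0.34, -2.78]]
place 2 -1 [[-0.58, -0.22, -0.72, 0.36], [-0.6, -0.2, -0.7, 0.31], [-0.68, -0.2, -0.49, 0.28], [-0.68, -0.28, -0.34, 0.36]]
```

```bash
python3 - <<'E'
from h import *
_,_,p=rack(); y=p[4]+20; a=np.radians(2)
bot.move_gripper(60)
q=bot.solve_ik(*gpose(y,200,2.4,-1,a)); print(q); assert abs(q[5])<.5
bot.move_joints(q)
pick(y,50,-1,a,nb=2.4)
n=relieve(y,50,-1,a,2.4)
bot.move_gripper(0,35)
go(gpose(y,60,n,-1,a),20); report("up10")
go(gpose(y,200,n+2,-1,a),120); report("lifted")
q=bot.solve_ik(*gpose(-45,200,n+2,1,0)); print(q); assert q is not None and q[5]<-2.5
np.save("n2.npy",n)
bot.move_joints(q); report("flipped")
cv2.imwrite("pics/s5.png",np.vstack([bot.camera("scene")[120:270,150:470,::-1].repeat(2,0).repeat(2,1),bot.camera("top")[130:230,220:440,::-1].repeat(2,0).repeat(2,1)[:, :440].copy() if 0 else cv2.resize(bot.camera("top")[130:230,220:440,::-1],(640,290))]))
E
```

```text
[ 0.256 -0.332 -0.74  -0.002 -0.638 -0.056]
above t24.4 f_n -0.0 f_y -0.5 f_u 0.7 w60.2 ff0.0 [ 0.244 -0.142 -0.808 -0.018 -0.383 -0.032]
down t25.6 f_n 0.0 f_y 0.1 f_u -0.0 w60.2 ff0.0 [ 0.239 -0.    -0.827 -0.045 -0.22   0.001]
closed t26.6 f_n 0.1 f_y -0.5 f_u -0.8 w9.8 ff6.0 [ 0.239  0.    -0.827 -0.046 -0.22   0.001]
n 2.4
relieved t26.6 f_n 0.1 f_y -0.5 f_u -0.8 w9.8 ff6.0 [ 0.239  0.    -0.827 -0.046 -0.22   0.001]
up10 t27.5 f_n -0.6 f_y 0.4 f_u -0.5 w9.5 ff35.0 [ 0.24  -0.025 -0.826 -0.039 -0.245 -0.007]
lifted t28.8 f_n -1.1 f_y -0.9 f_u -1.9 w9.8 ff35.0 [ 0.255 -0.328 -0.736 -0.003 -0.639 -0.055]
[ 0.041 -0.244 -0.635 -0.12  -0.664 -2.918]
flipped t31.2 f_n -0.5 f_y 0.2 f_u -0.8 w9.8 ff35.0 [ 0.041 -0.244 -0.636 -0.12  -0.664 -2.918]
```

View pics/s5.png

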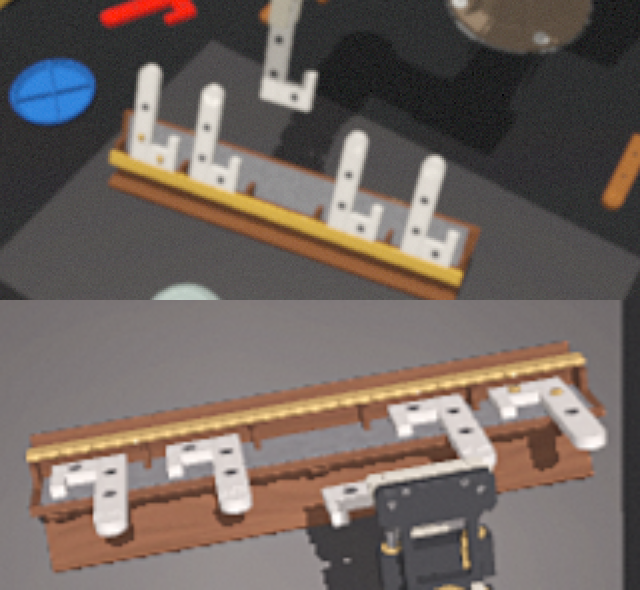

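The bay 1 bracket stands home and matches the sample, and the second bracket is flipped at (290,60). Lowering it into bay 2.

```bash
python3 - <<'E'
from h import *
n=float(np.load("n2.npy")); y=-24
go(gpose(y,120,n+3,1),100)
h,n=place(y,50,n,1,soft=10)
bot.move_gripper(0,3); bot.pause(.2); report("loosened")
release(y,h,n,1)
bot.pause(.3); s=bot.camera("scene"); t=bot.camera("top")
cv2.imwrite("pics/scene0b.png",s[:,:,::-1]); cv2.imwrite("pics/top0b.png",t[:,:,::-1])
cv2.imwrite("pics/s6.png",np.vstack([s[120:270,150:470,::-1].repeat(2,0).repeat(2,1),cv2.resize(t[130:230,220:440,::-1],(640,290))]))
E
```

```text
pre t34.0 f_n -0.0 f_y 0.3 f_u -1.1 w10.1 ff10.0 [ 0.136  0.023 -0.763 -0.101 -0.263 -2.998]
h 49.79999999999998
seated t35.5 f_n -1.2 f_y 1.1 f_u 5.4 w10.1 ff10.0 [ 0.136  0.032 -0.763 -0.105 -0.254 -2.994]
n 3.000000000000001
on board t36.5 f_n 3.1 f_y -0.0 f_u 5.7 w10.0 ff10.0 [ 0.136  0.031 -0.766 -0.107 -0.249 -2.992]
loosened t36.9 f_n 0.7 f_y 0.5 f_u 4.8 w10.5 ff3.0 [ 0.136  0.032 -0.767 -0.107 -0.251 -2.992]Traceback (most recent call last):
  File "<stdin>", line 6, in <module>
  File "h.py", line 58, in release
    bot.move_gripper(16); bot.pause(.2); bot.move_gripper(40); go(gpose(y,h+20,n,side,a),40); go(gpose(y,h+150,n,side,a),150); report("clear")
                                                                                              ~~^^^^^^^^^^^^^^^^^^^^^^^^^^^^^
  File "h.py", line 31, in go
    def go(pq,v): bot.line_to(pq[0],v,pq[1])
                  ~~~~~~~~~~~^^^^^^^^^^^^^^^
plant.Unreachable: the arm cannot follow that straight line within its joint ranges
```

```bash
python3 - <<'E'
from h import *
h,n=49.8,3.0
go(gpose(-45,h+150,n,1),120); bot.pause(.3); report("clear")
s=bot.camera("scene"); t=bot.camera("top")
cv2.imwrite("pics/scene1.png",s[:,:,::-1]); cv2.imwrite("pics/top1.png",t[:,:,::-1])
cv2.imwrite("pics/s6.png",np.vstack([s[120:270,150:470,::-1].repeat(2,0).repeat(2,1),cv2.resize(t[130:230,220:440,::-1],(640,290))]))
E
```

```text
clear t40.3 f_n -0.5 f_y 0.6 f_u -0.4 w39.9 ff0.0 [ 0.04  -0.244 -0.638 -0.121 -0.662 -2.917]
```

View pics/s6.png

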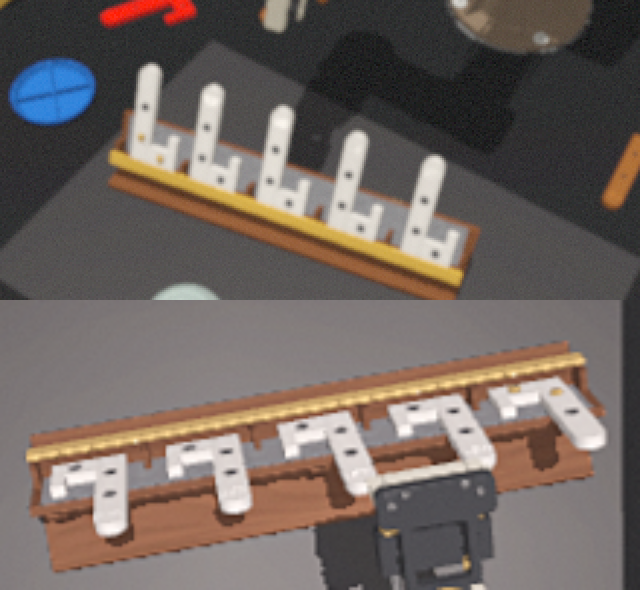

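All five brackets now face the same way, seated and leaning flat, and the gripper is clear of everything. Handing in.

```bash
python3 -c "
from plant import bot
print(bot.close_job())"
```

```text
the job is handed in; nothing more can be done
None
```

I turned the two mirrored brackets (bays 1 and 2) over and leaned them back in their bays. I handed the job in at about 40 s of the 67 s allowed; no verdict came back, but the final pictures show all four loose brackets matching the sample.

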